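# Nest the round clay cutters on their stand and put the cover on

### The job

Pack away the set of three plain round clay cutters: stand them one inside the other, upright, inside the low rim of the wooden stand, and then put the steel cover over them so that it sits fully down on the stand. The scalloped cutters and the hexagonal one belong to other sets: leave them standing where they are.

Things in the scene. Friction and masses are not known exactly. Their poses are not given: they have to be found in the camera images.
- round_small: Smallest plain round cutter, outer diameter 26 mm: bright steel ring-shaped clay cutter, open right through, 38 mm high with a 2 mm wall and a small rolled rim round its top that stands out 1 mm; it stands upright on the table, rim up. Origin: centre of its lower edge (table level at the start), z up along its axis. Being round, it has no particular yaw. 25 g or so.
- round_middle: Middle plain round cutter, outer diameter 46 mm, inner diameter 42 mm: bright steel ring-shaped clay cutter, open right through, 38 mm high with a 2 mm wall and a small rolled rim round its top that stands out 1 mm; it stands upright on the table, rim up. Origin: centre of its lower edge (table level at the start), z up along its axis. 45 g or so.
- round_large: Largest plain round cutter, outer diameter 66 mm, inner diameter 62 mm: bright steel ring-shaped clay cutter, open right through, 38 mm high with a 2 mm wall and a small rolled rim round its top that stands out 1 mm; it stands upright on the table, rim up. Origin: centre of its lower edge (table level at the start), z up along its axis. 65 g or so.
- scalloped_small: Look-alike, stays where it is: round cutter with a wavy (scalloped, 10 lobes) wall, about 38 mm across, 38 mm high, same steel. Origin: centre of its lower edge, z up.
- scalloped_large: Look-alike, stays where it is: round cutter with a wavy (scalloped, 14 lobes) wall, about 62 mm across, 38 mm high, same steel. Origin: centre of its lower edge, z up.
- hexagon: Look-alike, stays where it is: six-sided cutter, 42 mm across the flats and 47 mm across the corners, 38 mm high, same steel. Origin: centre of its lower edge, z up.
- stand: The set's stand, fixed: flat round beech disc, 132 mm in diameter, 6 mm thick, with a low round rim on it (86 mm inner, 92 mm outer diameter, top 12 mm above the table) and a thin grey felt disc inside. Inside and outside the rim its top is level, 6 mm above the table: cutters stand inside the rim, the cover's edge rests on the disc outside it. Origin: centre of its underside (table level), z up.
- cover: The set's cover, loose: round steel cap, open below, 114 mm outer and 110 mm inner diameter, 54 mm high outside, 46 mm inside, with a beech knob in the middle of its top: 25 mm in diameter, on a 17 mm neck 8 mm high, rising 24 mm to 78 mm above the cover's lower edge; take the knob from above. Origin: centre of its lower edge, z up along its axis. About 160 g.

How it is judged:
By the outcome, as a careful person would: the job done as asked, in the order asked, and still so for the second after the job is handed in, with the robot touching nothing.
It also fails if it takes over 83 s, if anything falls off the work surface, if the arm or the gripper's body presses on something with over 40 N, if the wrist force passes 120 N, or if a joint passes its speed limit or range.

### The arm

A 7-joint arm with a two-finger parallel gripper is mounted at the origin on the work surface; the furniture and walls round the work are solid. World frame = base frame: x ahead of the robot, y to its left, z up, the work surface at z = 0. Lengths are in m, angles in rad, forces in N, time in s.
With the tool pointing down it reaches from about 0.4 to 0.9 m from the base axis. Payload 5.5 kg.
Tool frame: the origin (TCP) lies at the very end of the fingers, on their centre line; the grasp point (between the pads) lies 19 mm behind it (manip.pinch_z is the distance from the TCP to the grasp point, in m); z points along the fingers, y is the direction in which the jaws open and shut (so a half turn about z gives the same grasp; the last joint's range is limited). The gripper opens to 85 mm and grips with 20 to 120 N. Pads are 22 mm wide; open, the fingers measure 114 mm over their backs; the gripper's body (76 mm by 85 mm) begins 54 mm behind the grasp point. The pads swing forward as they close: fully open they stand 13 mm farther back than shut.
Start: joints at [1.582, 0.501, -0.427, 1.55, 0.221, 1.138, -0.21], TCP at [0.162, -0.629, 0.231] pointing down, gripper open.
Joint ranges: [-2.88, 2.88], [-0.31, 2.03], [-1.54, 1.56], [0.2, 2.42], [-1.41, 4.55], [0.19, 2.02], [-2.57, 2.57]. Speed limits (rad/s): [2.57, 2.57, 3.14, 3.14, 3.14, 3.14, 3.14].

### API

Orientations are given as a 3x3 rotation matrix whose columns are the frame's x, y, z axes.
In Python, from cell import manip, command_gripper, eyes, sensors gives the robot as it stands. Calls block until the motion is done:
- manip.movep(position, orientation): joint-space move of the TCP to a pose.
- manip.move_l(position, ori=None, velocity=0.15, until_force=None): straight line of the TCP; ori=None keeps the orientation; velocity is the mean speed in m/s. With until_force (N) it stops when the force on the tool has changed by that much, and returns True; else False.
- manip.goto_joints(angles): joint-space move.
- command_gripper(opening, effort=None): finger opening in m; effort is the grip in N (None keeps the last); returns when the fingers have stopped.
- manip.wait(seconds).
- manip.inverse_kinematics(position, orientation): joint angles nearest the present ones, or None.
- eyes.snapshot(name): name is "scene" or "side" or "wrist"; returns a dict with "frame" (384x512x3 uint8, blue, green, red), "z_map" (384x512 float32, m along the optical axis (not along the pixel's ray), 0 where there is no reading), "fx", "fy", "cx", "cy" (pixels), "origin" and "rotation" of the camera in the world. Camera axes: x right, y down, z forward; pixel columns grow to the right and rows downward; lengths in m; the calibration is good to about 2 mm. A picture is of the moment at which its call begins.
A pose or a line that the arm cannot do raises manip.IKError and nothing moves.
- manip.finish_job(): hands the job in, once; it reports no verdict.
Readings, each from a call of its own:
- sensors.read_clock(): time.
- sensors.read_q(): joint angles.
- sensors.read_qvel(): joint speeds.
- sensors.read_joint_torque(): joint torques, N m.
- sensors.read_eef_pos(): TCP position.
- sensors.read_eef_rot(): TCP orientation.
- sensors.read_wrist_force(): force on the tool from outside, world axes, zero at the start.
- sensors.read_moment(): the same for the moment, N m.
- sensors.read_opening(): finger opening in m.
Only numpy, scipy, OpenCV 4.12 (cv2) and the standard library are available. Lean on these libraries where they do the work, as an engineer would, in place of code of your own. Each camera call takes 0.05 s, during which the arm holds its last target.

## Working session

There is one attempt and no reset: what is moved stays moved. The work goes in short steps, each a Python script; the robot and the scene stay as the last script left them, time stands still between calls to the robot, and variables do not carry over. Pictures are saved under pics/ and viewed, and the job is handed in when it is done.

```bash
ls; mkdir -p pics; python3 - <<'E'
from cell import manip, command_gripper, eyes, sensors
import cv2,numpy as np
for n in ["scene","side","wrist"]:
    s=eyes.snapshot(n); cv2.imwrite(f"pics/{n}0.png",s["frame"]); np.savez(f"{n}0.npz",**s)
    print(n,s["fx"],s["cx"],s["cy"],s["origin"],s["rotation"].round(3).tolist(),(s["z_map"]>0).mean())
print(sensors.read_clock(),manip.pinch_z,sensors.read_eef_rot().round(3),sensors.read_opening())
E
```

```text
pics
scene 428.064728444103 245.2037949571724 192.92098513301664 [ 0.14163471 -0.5548216   0.56472594] [[0.835, -0.323, 0.445], [-0.55, -0.511, 0.66], [0.014, -0.796, -0.605]] 0.9962717692057291
side 414.2503667650769 259.8257325668784 188.81970396794046 [1.00782073 0.21497998 0.79615503] [[-0.398, 0.768, -0.502], [0.917, 0.325, -0.231], [-0.014, -0.553, -0.833]] 0.9959055582682291
wrist 291.12386176806797 255.72225387957607 188.9747629604474 [ 0.22939497 -0.61232752  0.37192417] [[0.249, -0.931, -0.265], [-0.969, -0.24, -0.067], [-0.001, 0.274, -0.962]] 0.9962361653645834
0.15 0.0187 [[ 0.968  0.249 -0.   ]
 [ 0.249 -0.968  0.002]
 [ 0.    -0.002 -1.   ]] 0.08550504354665059
```

View pics/scene0.png

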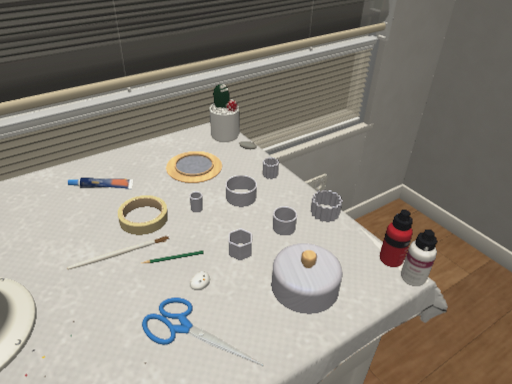

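View pics/side0.png

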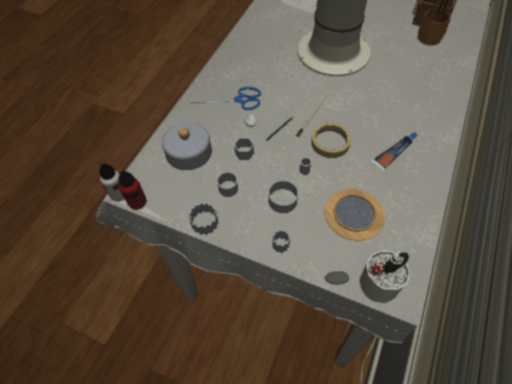

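View pics/wrist0.png

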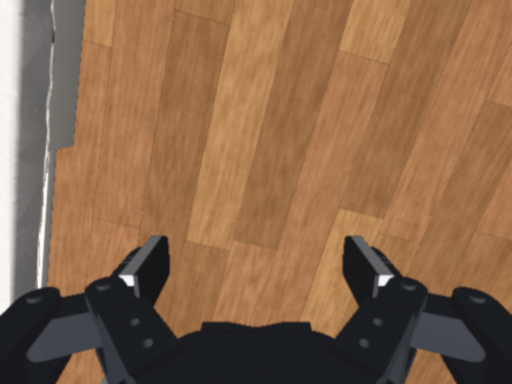

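The scene view shows the stand at (194,166), the small, large and middle plain rings at (196,202), (240,190) and (284,221), and the cover at (307,275). The look-alikes are the scalloped cutters at (271,168) and (326,205) and the hexagon at (240,245). The side view agrees. Next I measure from the depth readings and the rims.

```bash
cat > h.py <<'E'
import numpy as np,cv2
from scipy.optimize import least_squares
def cloud(s):
    z=s["z_map"];v,u=np.indices(z.shape)
    p=np.stack([(u-s["cx"])/s["fx"]*z,(v-s["cy"])/s["fy"]*z,z],-1)
    w=p@np.asarray(s["rotation"]).T+np.asarray(s["origin"]); w[z<=0]=np.nan
    return w
def circ(P,r=None):
    c0=P.mean(0)
    f=lambda a:np.hypot(P[:,0]-a[0],P[:,1]-a[1])-(a[2] if r is None else r)
    x0=[*c0,.03] if r is None else c0
    s=least_squares(f,x0,loss='soft_l1',f_scale=.001)
    return s.x,np.sqrt(np.mean(s.fun**2))
E
python3 - <<'E'
from h import *
for n in ["scene","side"]:
    s=np.load(f"{n}0.npz");w=cloud(s)
    tab=w[(abs(w[...,2])<.008)&(w[...,0]>.3)&(w[...,0]<.8)]; print(n,"table z",np.median(tab[:,2]),tab[:,2].std())
    m=((w[...,2]>.012)&(w[...,2]<.1)&(w[...,0]>.25)&(w[...,0]<1)).astype(np.uint8)
    k,l,st,c=cv2.connectedComponentsWithStats(m)
    for i in range(1,k):
        if st[i,4]<40: continue
        q=w[l==i]; zt=np.percentile(q[:,2],97)
        t=q[q[:,2]>zt-.006]
        (x,e)=circ(t[:,:2])
        print(c[i].round(),st[i,4],"ztop %.3f"%zt,"mid",((q.min(0)+q.max(0))/2).round(3)[:2],"ext",(q.max(0)-q.min(0)).round(3)[:2],"circ",x.round(4),"%.4f"%e)
    hsv=cv2.cvtColor(s["frame"],cv2.COLOR_BGR2HSV)
    o=cv2.inRange(hsv,(8,90,90),(25,255,255))
    k,l,st,c=cv2.connectedComponentsWithStats(o)
    for i in range(1,k):
        if st[i,4]<150: continue
        q=w[l==i];q=q[abs(q[:,2])<.1]
        if len(q)<100: continue
        print(" orange",c[i].round(),st[i,4],"mid",((np.nanmin(q,0)+np.nanmax(q,0))/2).round(4),(np.nanmax(q,0)-np.nanmin(q,0)).round(3),np.nanmedian(q[:,2]))
E
```

```text
scene table z 0.001572791611783364 0.0019841114760328314
[172. 107.] 7984 ztop 0.098 mid [0.625 0.359] ext [0.75  0.198] circ [-2.0068000e+00 -4.6714883e+03  4.6719246e+03] 0.0449
[271. 165.] 255 ztop 0.038 mid [0.644 0.09 ] ext [0.038 0.04 ] circ [0.6443 0.09   0.0169] 0.0016
[241. 188.] 622 ztop 0.038 mid [0.54  0.054] ext [0.067 0.07 ] circ [0.54   0.0533 0.032 ] 0.0012
[ 91. 181.] 268 ztop 0.025 mid [0.287 0.257] ext [0.073 0.048] circ [0.2982 0.3203 0.0624] 0.0045
[326. 203.] 630 ztop 0.039 mid [ 0.658 -0.082] ext [0.061 0.062] circ [ 0.6584 -0.0823  0.0281] 0.0017
[196. 199.] 207 ztop 0.038 mid [0.442 0.07 ] ext [0.027 0.028] circ [0.4416 0.0699 0.0122] 0.0010
[142. 212.] 877 ztop 0.026 mid [0.337 0.1  ] ext [0.096 0.099] circ [0.3371 0.0974 0.0434] 0.0035
[285. 218.] 486 ztop 0.039 mid [ 0.558 -0.074] ext [0.047 0.048] circ [ 0.5582 -0.0742  0.0219] 0.0010
[409. 250.] 2292 ztop 0.098 mid [ 0.666 -0.274] ext [0.041 0.092] circ [ 0.9024 -0.2671  0.2416] 0.0072
[240. 242.] 522 ztop 0.038 mid [ 0.45  -0.083] ext [0.047 0.045] circ [ 0.4502 -0.083   0.021 ] 0.0014
[307. 276.] 3809 
[... 1329 characters left out ...]
0.022 ] 0.0012
[282. 195.] 464 ztop 0.041 mid [0.539 0.054] ext [0.068 0.066] circ [0.5399 0.0542 0.032 ] 0.0010
[350. 198.] 59 ztop 0.016 mid [0.491 0.199] ext [0.052 0.066] circ [0.5098 0.2108 0.0439] 0.0010
[203. 217.] 434 ztop 0.041 mid [ 0.658 -0.082] ext [0.06  0.061] circ [ 0.6582 -0.0813  0.0279] 0.0016
[280. 240.] 248 ztop 0.041 mid [0.644 0.091] ext [0.037 0.037] circ [0.6437 0.0908 0.0167] 0.0013
[382. 279.] 1591 ztop 0.093 mid [0.649 0.301] ext [0.079 0.077] circ [0.6086 0.2703 0.0601] 0.0064
[336. 276.] 210 ztop 0.018 mid [0.668 0.222] ext [0.033 0.041] circ [0.6688 0.2202 0.0118] 0.0051
 orange [354. 216.] 1337 mid [0.5108 0.2121 0.0104] [0.129 0.13  0.015] 0.007988027915080631
```

Both views agree to within about 2 mm, except the stand, whose y differs by 3 mm. Its placing slack is about 9 mm, so that's fine. The rings are open right through and the fingers don't fit in the gaps, so I'll place the small one first and lower the others over it. First I check reachability.

```bash
cat >> h.py <<'E'
def R(yaw):
    c,s=np.cos(yaw),np.sin(yaw)
    return np.array([[c,s,0],[s,-c,0],[0,0,-1.]])
SM=np.array([.4417,.0703]);MI=np.array([.558,-.0737]);LA=np.array([.540,.0538]);CO=np.array([.498,-.2112]);ST=np.array([.510,.2107])
E
python3 - <<'E'
from h import *
from cell import manip
for n,p in dict(sm=SM,mi=MI,la=LA,co=CO,st=ST).items():
  for yaw in [0,-.5,.5,1.57,-1.57]:
    for z in [.012,.2]:
      q=manip.inverse_kinematics([*p,z],R(yaw)); print(n,yaw,z,None if q is None else np.round(q,2))
E
```

```text
sm 0 0.012 [ 0.34  0.59 -0.66  2.17  0.67  0.59 -2.38]
sm 0 0.2 [ 0.59  0.24 -0.9   2.06  0.24  0.94 -2.01]
sm -0.5 0.012 [-0.42  0.5   0.24  2.2  -0.25  0.47 -2.06]
sm -0.5 0.2 [ 0.63  0.25 -0.95  2.06  0.25  0.95 -2.53]
sm 0.5 0.012 [ 0.43  0.63 -0.77  2.17  0.77  0.63 -1.97]
sm 0.5 0.2 [ 0.67  0.27 -1.    2.06  0.28  0.96 -1.55]
sm 1.57 0.012 [ 0.34  0.59 -0.66  2.17  0.66  0.59 -0.81]
sm 1.57 0.2 [ 0.73  0.3  -1.08  2.06  0.32  0.97 -0.52]
sm -1.57 0.012 [ 0.77  1.04 -1.31  2.16  1.23  1.08  1.91]
sm -1.57 0.2 [ 0.87  0.41 -1.28  2.05  0.46  1.02  2.49]
mi 0 0.012 [ 0.49  0.69 -0.53  1.9   0.52  0.69 -1.92]
mi 0 0.2 [ 0.76  0.49 -0.87  1.79  0.42  1.06 -1.84]
mi -0.5 0.012 [ 0.44  0.67 -0.46  1.9   0.46  0.67 -2.37]
mi -0.5 0.2 [ 0.69  0.45 -0.78  1.8   0.36  1.04 -2.29]
mi 0.5 0.012 [ 0.54  0.71 -0.59  1.9   0.59  0.72 -1.47]
mi 0.5 0.2 [ 0.78  0.5  -0.9   1.79  0.44  1.07 -1.36]
mi 1.57 0.012 [ 0.69  0.79 -0.8   1.89  0.78  0.81 -0.54]
mi 1.57 0.2 [ 0.83  0.53 -0.98  1.79  0.5   1.09 -0.33]
mi -1.57 0.012 [-0.58  0.85  0.9   1.94 -0.92  0.83 -2.3 ]
mi -1.57 0.2 [-0.71  0.56  1.
[... 1019 characters left out ...]
5  0.45  1.05 -0.03]
co -1.57 0.012 [ 0.15  0.61  0.26  1.98 -0.27  0.59 -2.56]
co -1.57 0.2 [-0.5   0.54  1.14  1.9  -0.56  1.07 -2.27]
st 0 0.012 [ 0.07  0.72 -0.66  1.92  0.65  0.72 -2.55]
st 0 0.2 [-0.27  0.34 -0.21  1.84  0.08  0.98 -2.08]
st -0.5 0.012 [-0.63  0.62  0.24  1.95 -0.24  0.6  -2.3 ]
st -0.5 0.2 [-0.63  0.33  0.24  1.85 -0.09  0.97 -2.43]
st 0.5 0.012 [ 0.11  0.74 -0.72  1.92  0.71  0.75 -2.09]
st 0.5 0.2 [ 0.08  0.4  -0.65  1.83  0.28  1.01 -1.75]
st 1.57 0.012 [ 0.18  0.78 -0.82  1.92  0.8   0.8  -1.09]
st 1.57 0.2 [ 0.48  0.7  -1.3   1.82  0.73  1.21 -1.05]
st -1.57 0.012 [ 0.45  1.16 -1.31  1.91  1.24  1.2   1.79]
st -1.57 0.2 [ 0.48  0.7  -1.3   1.82  0.73  1.21  2.1 ]
```

All poses are reachable with jaws along x (yaw π/2) and the last joint mid-range. I start with the small ring.

```bash
cat >> h.py <<'E'
Y=R(np.pi/2)
E
python3 - <<'E'
from h import *
from cell import manip,command_gripper,eyes,sensors
manip.movep([*SM,.16],Y)
command_gripper(.055,30)
manip.move_l([*SM,.010],velocity=.12)
command_gripper(0.0,30); print(sensors.read_opening(),sensors.read_clock())
manip.move_l([*SM,.11],velocity=.2)
s=eyes.snapshot("wrist");cv2.imwrite("pics/w1.png",s["frame"])
s=eyes.snapshot("scene");cv2.imwrite("pics/s1.png",s["frame"])
print(sensors.read_opening(),sensors.read_eef_pos(),sensors.read_q(),sensors.read_clock())
E
```

```text
0.025552588319670173 5.0
0.02555501319280474 [0.44055563 0.06988258 0.10874729] [ 0.50412248  0.41737263 -0.8441624   2.13543335  0.44763425  0.77383504
 -0.62705077] 5.75
```

View pics/w1.png

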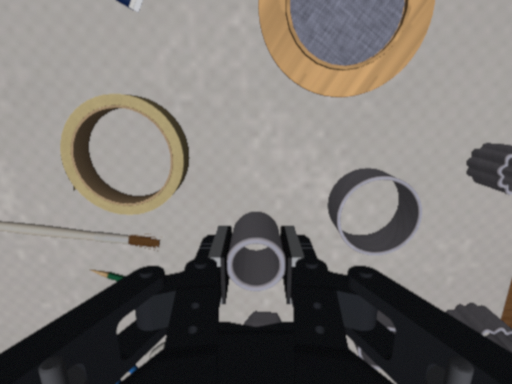

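View pics/s1.png

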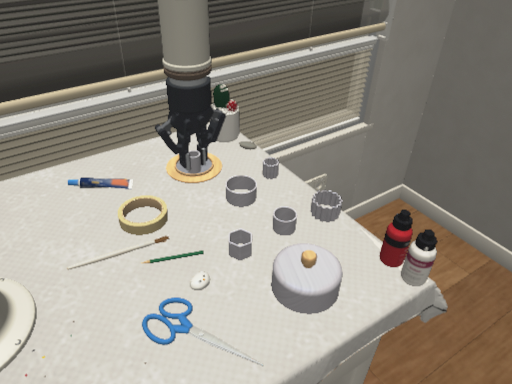

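The wrist view shows the small ring upright between the pads at (257,262), and the opening of 25.6 mm fits a 26 mm ring. Next I place it in the stand.

```bash
python3 - <<'E'
from h import *
from cell import manip,command_gripper,eyes,sensors
manip.movep([*ST,.10],Y)
manip.move_l([*ST,.028],velocity=.15)
print(manip.move_l([*ST,.012],velocity=.03,until_force=4),sensors.read_eef_pos(),sensors.read_wrist_force())
command_gripper(.05)
manip.move_l([*ST,.13],velocity=.25)
print(sensors.read_eef_pos(),sensors.read_clock())
s=eyes.snapshot("side");cv2.imwrite("pics/side2.png",s["frame"]);np.savez("side2.npz",**s)
s=eyes.snapshot("wrist");cv2.imwrite("pics/w2.png",s["frame"]);np.savez("w2.npz",**s)
E
```

```text
True [0.51064842 0.21082399 0.01662089] [-0.89811989 -1.23654032  7.31925554]
[0.51016076 0.21037544 0.13043694] 8.4667
```

View pics/w2.png

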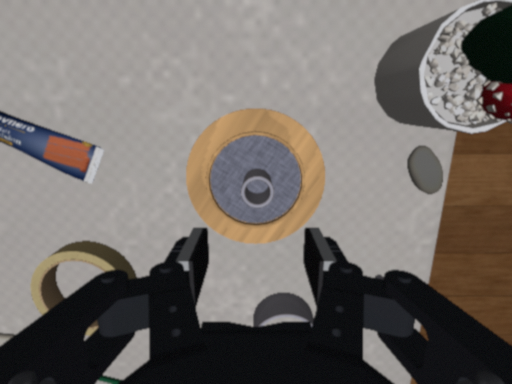

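The small ring stands upright on the felt at (258,190), near the middle of the stand at (256,176); part of the offset is parallax. I measure both to check.

```bash
python3 - <<'E'
from h import *
for n in ["w2","side2"]:
    s=np.load(n+".npz");w=cloud(s)
    d=np.hypot(w[...,0]-ST[0],w[...,1]-ST[1])
    t=w[(d<.03)&(w[...,2]>.037)&(w[...,2]<.055)]; print(n,"small top",len(t),np.median(t[:,2]),circ(t[:,:2]))
    hsv=cv2.cvtColor(s["frame"],cv2.COLOR_BGR2HSV)
    o=(cv2.inRange(hsv,(8,80,80),(25,255,255))>0)&(d<.09)&(abs(w[...,2])<.03)
    q=w[o]; print("wood mid",((q.min(0)+q.max(0))/2).round(4),(q.max(0)-q.min(0)).round(4))
E
```

```text
w2 small top 371 0.042500881812008506 (array([0.51075647, 0.21190781, 0.01198863]), np.float64(0.0008775347000874618))
wood mid [0.5092 0.2116 0.0073] [0.1303 0.1292 0.0114]
side2 small top 86 0.044051265354495384 (array([0.51190885, 0.21083967, 0.01205268]), np.float64(0.0011044346306446503))
wood mid [0.5118 0.2123 0.0102] [0.1277 0.1296 0.0133]
```

The small ring is within 1.5 mm of the stand's centre, with its top at 42.5–44 mm (44 expected). Now the middle ring goes over it.

```bash
python3 - <<'E'
from h import *
from cell import manip,command_gripper,eyes,sensors
command_gripper(.07,30)
manip.movep([*MI,.13],Y)
manip.move_l([*MI,.008],velocity=.15)
command_gripper(0.0,30); print(sensors.read_opening(),sensors.read_clock())
manip.move_l([*MI,.13],velocity=.2)
s=eyes.snapshot("wrist");cv2.imwrite("pics/w3.png",s["frame"]);np.savez("w3.npz",**s)
print(sensors.read_opening(),sensors.read_eef_pos(),sensors.read_clock())
w=cloud(s);p=sensors.read_eef_pos()
d=np.hypot(w[...,0]-p[0],w[...,1]-p[1])
t=w[(d<.026)&(w[...,2]>p[2]+.02)&(w[...,2]<p[2]+.045)];print(len(t),np.median(t[:,2])-p[2],circ(t[:,:2]))
E
```

```text
0.04565451979226073 11.3167
0.04544142412165898 [ 0.55674164 -0.07400017  0.12859473] 12.125
4212 0.027770558567452336 (array([ 0.55730622, -0.07253703,  0.02227362]), np.float64(0.0013206142647100884))
```

View pics/w3.png

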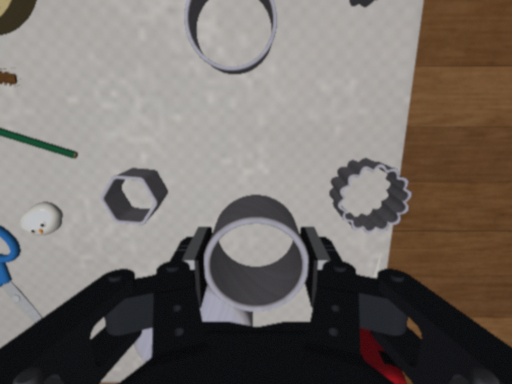

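The middle ring is held upright at (256,262), with a 45.5 mm opening. I lower it over the small one.

```bash
python3 - <<'E'
from h import *
from cell import manip,command_gripper,eyes,sensors
T=[.5108,.2107]
manip.movep([*T,.12],Y)
manip.move_l([*T,.065],velocity=.15)
print(manip.move_l([*T,.024],velocity=.06,until_force=5),sensors.read_eef_pos())
print(manip.move_l([*T,.009],velocity=.03,until_force=4),sensors.read_eef_pos(),sensors.read_wrist_force())
command_gripper(.07)
manip.move_l([*T,.14],velocity=.25)
print(sensors.read_eef_pos(),sensors.read_clock())
s=eyes.snapshot("wrist");cv2.imwrite("pics/w4.png",s["frame"]);np.savez("w4.npz",**s)
w=cloud(s)
d=np.hypot(w[...,0]-ST[0],w[...,1]-ST[1])
t=w[(d<.05)&(w[...,2]>.037)&(w[...,2]<.06)];d=np.hypot(t[:,0]-.511,t[:,1]-.211)
for a,b in [(0,.0165),(.0165,.03)]:
    q=t[(d>a)&(d<b)];print(len(q),np.percentile(q[:,2],[5,50,95]),circ(q[:,:2]))
E
```

```text
False [0.51084956 0.21096457 0.02405753]
True [0.51135641 0.21086064 0.01500445] [ 0.37421319 -0.00824728  3.93752967]
[0.510779   0.21021482 0.14009813] 15.975
349 [0.03814242 0.04241436 0.04367209] (array([0.51074469, 0.21188884, 0.01198592]), np.float64(0.0009052865740762557))
631 [0.03898228 0.04249001 0.04365194] (array([0.51141775, 0.21198302, 0.02186755]), np.float64(0.0008820890538544135))
```

View pics/w4.png

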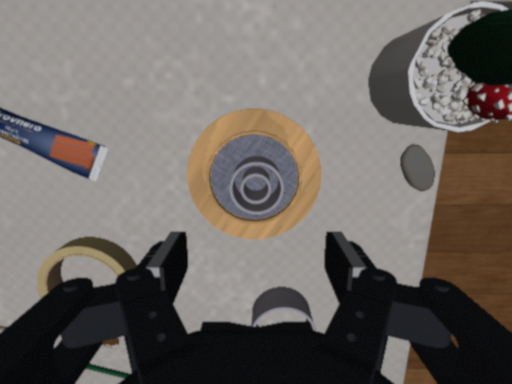

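Both rings stand concentric at (256,185) with their tops level. Next, the large ring.

```bash
python3 - <<'E'
from h import *
from cell import manip,command_gripper,eyes,sensors
command_gripper(.085,30)
manip.movep([*LA,.13],Y)
print(manip.move_l([*LA,.005],velocity=.12,until_force=8))
command_gripper(0.0,30); print(sensors.read_opening(),sensors.read_clock())
manip.move_l([*LA,.14],velocity=.2)
s=eyes.snapshot("wrist");cv2.imwrite("pics/w5.png",s["frame"]);np.savez("w5.npz",**s)
print(sensors.read_opening(),sensors.read_eef_pos(),sensors.read_clock())
w=cloud(s);p=sensors.read_eef_pos()
d=np.hypot(w[...,0]-p[0],w[...,1]-p[1])
t=w[(d<.037)&(w[...,2]>p[2]+.02)&(w[...,2]<p[2]+.045)];print(len(t),np.median(t[:,2])-p[2],circ(t[:,:2]))
E
```

```text
False
0.06603918122246911 18.5167
0.06547237316707323 [0.53887776 0.05329082 0.1386301 ] 19.3917
6638 0.030321710860757772 (array([0.5394316 , 0.05482382, 0.03204416]), np.float64(0.0013616504119960272))
```

View pics/w5.png

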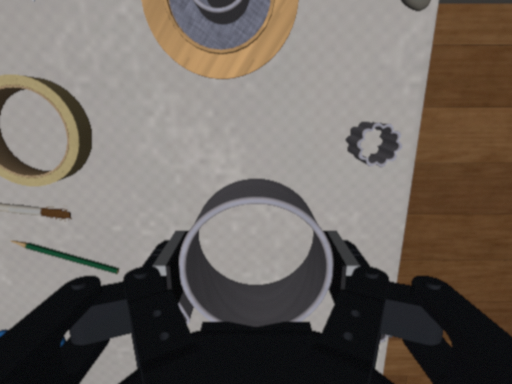

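The large ring is held upright at (256,260), with a 65.5 mm opening. I lower it over the other two.

```bash
python3 - <<'E'
from h import *
from cell import manip,command_gripper,eyes,sensors
T=[.5112,.2105]
manip.movep([*T,.12],Y)
manip.move_l([*T,.062],velocity=.15)
print(manip.move_l([*T,.022],velocity=.06,until_force=5),sensors.read_eef_pos())
print(manip.move_l([*T,.007],velocity=.03,until_force=4),sensors.read_eef_pos(),sensors.read_wrist_force())
command_gripper(.085)
manip.move_l([*T,.14],velocity=.25)
print(sensors.read_eef_pos(),sensors.read_clock())
s=eyes.snapshot("wrist");cv2.imwrite("pics/w6.png",s["frame"]);np.savez("w6.npz",**s)
w=cloud(s)
d=np.hypot(w[...,0]-ST[0],w[...,1]-ST[1])
t=w[(d<.05)&(w[...,2]>.037)&(w[...,2]<.06)];d=np.hypot(t[:,0]-.511,t[:,1]-.211)
for a,b in [(0,.0165),(.0165,.0265),(.0265,.042)]:
    q=t[(d>a)&(d<b)];print(len(q),np.percentile(q[:,2],[5,50,95]),circ(q[:,:2]))
E
```

```text
False [0.51124503 0.21077634 0.02203399]
True [0.51158219 0.21062156 0.01205959] [ 0.14310526 -0.04347665  5.86311724]
[0.51101483 0.20985062 0.13968799] 22.825
336 [0.03855854 0.04249363 0.04369163] (array([0.5107487 , 0.21190682, 0.01198802]), np.float64(0.000854072984381258))
637 [0.03865527 0.04252393 0.04374899] (array([0.51143882, 0.21196345, 0.02183564]), np.float64(0.0009062290786548148))
943 [0.03820389 0.04249394 0.0437059 ] (array([0.51170266, 0.2116303 , 0.03179281]), np.float64(0.0008893684143771906))
```

View pics/w6.png

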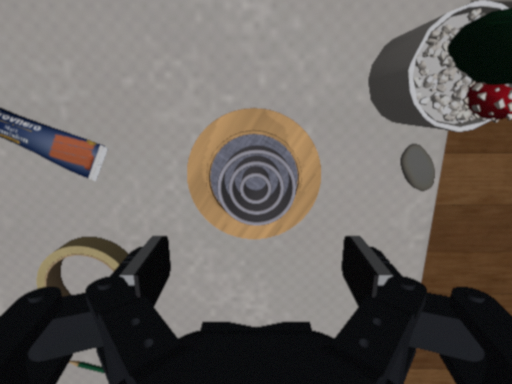

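All three rings are concentric at (256,182) with tops level at about 42.5 mm. I look at the cover from above, then grip it.

```bash
python3 - <<'E'
from h import *
from cell import manip,command_gripper,eyes,sensors
manip.movep([*CO,.18],Y)
command_gripper(.05,60)
s=eyes.snapshot("wrist");cv2.imwrite("pics/w7.png",s["frame"]);np.savez("w7.npz",**s)
w=cloud(s);d=np.hypot(w[...,0]-CO[0],w[...,1]-CO[1])
q=w[(d<.02)&(w[...,2]>.072)&(w[...,2]<.085)];print("knob",len(q),np.median(q,0),((q.min(0)+q.max(0))/2).round(4),(q.max(0)-q.min(0)).round(4))
q=w[(d<.07)&(w[...,2]>.045)&(w[...,2]<.062)];print("top",len(q),np.median(q,0),((q.min(0)+q.max(0))/2).round(4),(q.max(0)-q.min(0)).round(4))
print(sensors.read_eef_pos(),sensors.read_clock())
E
```

```text
knob 599 [ 0.49697067 -0.20923708  0.07625366] [ 0.4965 -0.2102  0.0754] [0.0239 0.0239 0.0065]
top 9519 [ 0.49686415 -0.20313113  0.05261636] [ 0.497  -0.2105  0.0535] [0.1115 0.1121 0.0169]
[ 0.49807738 -0.21104179  0.18001133] 24.9333
```

View pics/w7.png

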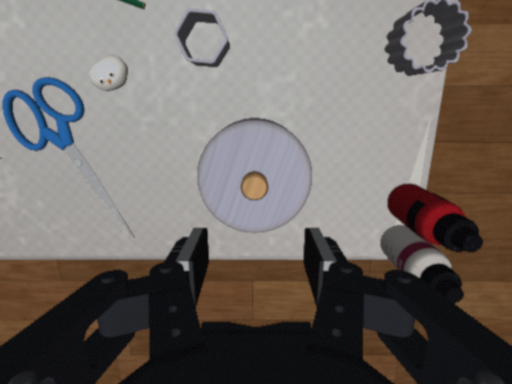

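The cover's knob is at (255,186) and its centre at about (0.497, -0.211). The knob top reads 76–77 mm (78 expected).

```bash
python3 - <<'E'
from h import *
from cell import manip,command_gripper,eyes,sensors
C=[.4972,-.211]
print(manip.move_l([*C,.0575],velocity=.1,until_force=8),sensors.read_eef_pos())
command_gripper(0.0,80); print(sensors.read_opening())
manip.move_l([*C,.085],velocity=.08)
print(sensors.read_opening(),sensors.read_wrist_force(),sensors.read_moment())
manip.move_l([*C,.19],velocity=.15)
print(sensors.read_opening(),sensors.read_eef_pos(),sensors.read_wrist_force(),sensors.read_clock())
s=eyes.snapshot("scene");cv2.imwrite("pics/s8.png",s["frame"])
s=eyes.snapshot("side");cv2.imwrite("pics/side8.png",s["frame"])
E
```

```text
False [ 0.49779613 -0.2111919   0.05816882]
0.02173322908861189
0.02183485848335098 [ 0.08300061 -0.14139787 -2.03149115] [-0.03498688 -0.03220609  0.02287426]
0.021685668474937848 [ 0.49632038 -0.21101427  0.18908489] [ 0.06777718 -0.44999578 -2.20727805] 28.025
```

View pics/s8.png

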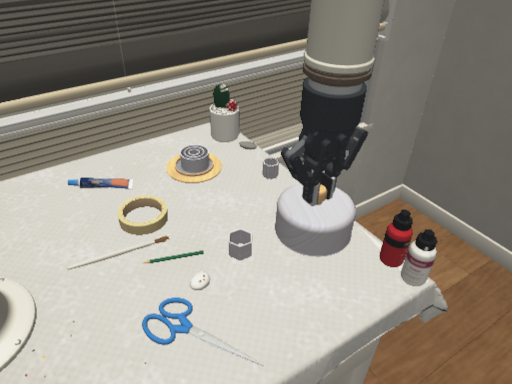

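View pics/side8.png

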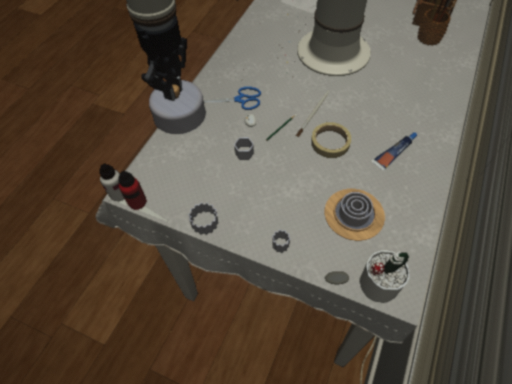

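The cover hangs level from the knob in both views (scene (315,215), side (177,105)). I carry it over the stand and lower it.

```bash
python3 - <<'E'
from h import *
from cell import manip,command_gripper,eyes,sensors
T=[.511,.2107]
manip.movep([*T,.18],Y)
manip.wait(.2)
s=eyes.snapshot("side");cv2.imwrite("pics/side9.png",s["frame"])
w=cloud(s);p=sensors.read_eef_pos();d=np.hypot(w[...,0]-p[0],w[...,1]-p[1])
q=w[(d<.07)&(w[...,2]>.11)&(w[...,2]<.19)];print("cover mid",((q.min(0)+q.max(0))/2).round(4),(q.max(0)-q.min(0)).round(4))
print(sensors.read_opening(),p,sensors.read_wrist_force(),sensors.read_moment(),sensors.read_clock())
E
```

```text
cover mid [0.5163 0.2099 0.1561] [0.108  0.1138 0.0678]
0.021956733391100637 [0.51145698 0.20960485 0.17993195] [ 0.51839878 -1.32567644 -1.7404655 ] [ 0.01716136 -0.00134601 -0.02843376] 29.9333
```

View pics/side9.png

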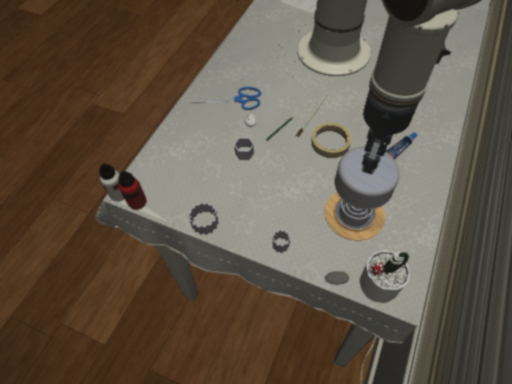

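The cover hangs level above the nest at (368,178). The measured x mid is shifted because the gripper hides part of the edge; from the visible edge the centre is about (0.513, 0.210). Lowering now.

```bash
python3 - <<'E'
from h import *
from cell import manip,command_gripper,eyes,sensors
T=[.511,.2112]
print(manip.move_l([*T,.118],velocity=.1))
print(manip.move_l([*T,.073],velocity=.06,until_force=8),sensors.read_eef_pos())
print(manip.move_l([*T,.058],velocity=.025,until_force=5),sensors.read_eef_pos(),sensors.read_wrist_force())
command_gripper(.06)
p=sensors.read_eef_pos()
manip.move_l([p[0],p[1],.2],velocity=.2)
s=eyes.snapshot("wrist");cv2.imwrite("pics/w10.png",s["frame"])
for n in ["wrist","side"]:
    if n=="side":
        manip.movep([.45,-.05,.25],Y); s=eyes.snapshot("side");cv2.imwrite("pics/side10.png",s["frame"])
    w=cloud(s);d=np.hypot(w[...,0]-T[0],w[...,1]-T[1])
    q=w[(d<.018)&(w[...,2]>.077)&(w[...,2]<.095)];print("knob",len(q),np.median(q,0),((q.min(0)+q.max(0))/2).round(4))
    m=(d>.02)&(d<.05)&(w[...,2]>.03)&(w[...,2]<.08); q=w[m];A=np.c_[q[:,:2]-T,np.ones(len(q))]
    print("top plane",len(q),np.linalg.lstsq(A,q[:,2],rcond=None)[0])
    q=w[(d<.07)&(w[...,2]>.045)&(w[...,2]<.075)];print("mid",((q.min(0)+q.max(0))/2).round(4),(q.max(0)-q.min(0)).round(4))
s=eyes.snapshot("scene");cv2.imwrite("pics/s10.png",s["frame"])
print(sensors.read_clock())
E
python3 -c "
import cv2,numpy as np
a=cv2.imread('pics/w10.png');b=cv2.imread('pics/side10.png');c=cv2.imread('pics/s10.png')
z=np.zeros((300,400,3),np.uint8)
r=lambda i:cv2.resize(i,(400,300))
x=cv2.resize(c[110:230,120:280],(400,300))
cv2.imwrite('pics/all10.png',np.vstack([np.hstack([r(a),r(b)]),np.hstack([r(c),x])]))"
```

```text
False
False [0.511171   0.21149012 0.0732015 ]
True [0.51139707 0.21125774 0.06438532] [-0.41242587 -1.07024871  5.81980188]
knob 554 [0.511229   0.21305039 0.08223497] [0.5112 0.2121 0.0809]
top plane 6440 [ 2.43763185e-04 -3.49510801e-05  5.87799090e-02]
mid [0.5114 0.213  0.0601] [0.1132 0.1122 0.0298]
knob 117 [0.51482284 0.2117667  0.08439475] [0.5122 0.2118 0.083 ]
top plane 1270 [ 0.0006579  -0.00093827  0.06163222]
mid [0.5137 0.2116 0.0598] [0.1134 0.1135 0.0293]
34.525
```

View pics/all10.png

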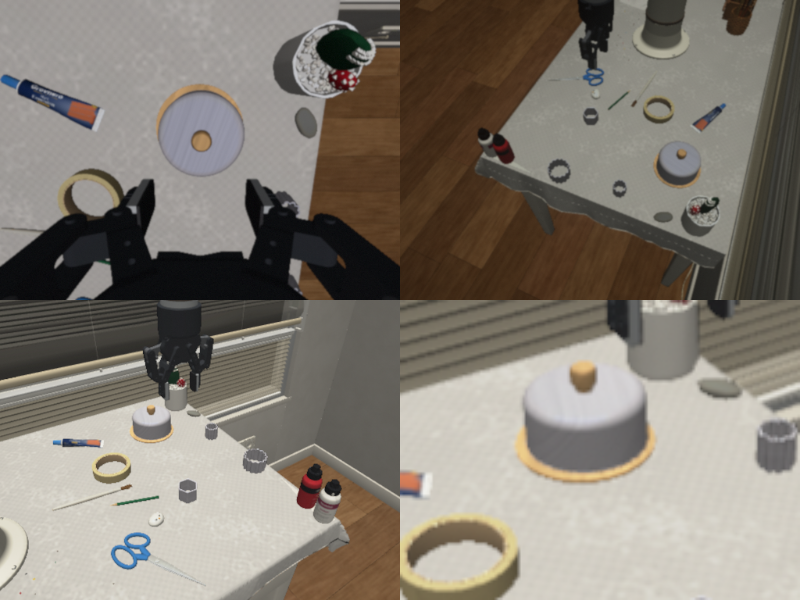

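The cover sits level and centred on the stand (scene view at about (152,422) in the composite). Its top reads 6.2 mm higher than when it stood on the table, which matches the 6 mm disc. The look-alikes haven't moved and the gripper is clear, so I hand the job in.

```bash
python3 - <<'E'
from cell import manip,sensors
manip.finish_job(); print(sensors.read_clock())
E
```

```text
the job is handed in; nothing more can be done
the job is handed in; nothing more can be done
```

The set is packed. I placed the small, middle and large round cutters in that order, each lowered over the last, inside the stand's rim. Then I set the cover over them by its knob and handed the job in at about 34.5 s of the 83 s allowed.

- **Cutters:** before covering, the three were centred on each other to about 1 mm, with their tops level at about 42.5 mm. The nominal height is 44 mm, and the wrist camera was reading about 1.5 mm low.
- **Cover:** it is level and rose 6.2 mm against the 6 mm disc, so it sits fully down. Its centre is within about 2 mm of the stand's.
- **Look-alikes:** the scalloped cutters and the hexagon look unmoved in the last pictures.
- **Disagreements:** the cameras differed by 2–3 mm on the positions of the stand and the cover. Both were well inside the roughly 9 mm of slack. The knob was gripped at 21.7 mm rather than its stated 25 mm, but it held firmly.

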